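# Put the griddle corner back in order

### The arm

A 6-joint arm with a two-finger parallel gripper is mounted at the origin on the work surface. World frame = base frame: x ahead of the robot, y to its left, z up, the work surface at z = 0. Lengths are in m, angles in rad, forces in N, time in s.
With the tool pointing down it reaches from about 0.375 to 0.975 m from the base axis. Payload 3.8 kg.
Tool frame: the origin (TCP) lies midway between the tips of the shut fingers; the grasp point (between the pads) lies 19 mm behind it; z points along the fingers, y is the line along which they close (so a half turn about z gives the same grasp; the last joint's range is limited). The gripper opens to 85 mm and grips with 20 to 120 N. Pads are 22 mm wide; open, the fingers measure 114 mm over their backs; the gripper's body (76 mm by 85 mm) begins 54 mm behind the grasp point. The pads swing forward as they close: fully open they stand 13 mm farther back than shut.
Start: joints at [1.248, 0.264, 1.604, -0, 1.274, -0.037], TCP at [0.19, 0.648, 0.231] pointing down, gripper open.
Joint ranges: [-2.63, 2.63], [-0.94, 2.18], [0.31, 2.57], [-1.31, 4.45], [0, 2.66], [-2.55, 2.55]. Speed limits (rad/s): [2.57, 2.57, 3.14, 3.14, 3.14, 3.14].

### API

Orientations are given as a rotation vector (axis times angle).
In Python, from workcell import status, read_camera, workorder, masks_of gives the robot as it stands.
- The arm moves only by the tool drive_tool, never from a script. Its argument "rows" is a list of rows, each a list of 7 numbers: the turn, a rotation vector about the tool's x, y, z in degrees, then the shift along the tool's x, y, z in m, then the opening, from 0 (shut) to 1 (fully open). In form: [[ax, ay, az, tx, ty, tz, claw], ...]. A call has 1 to 8 rows; each row shifts and turns the commanded pose from where the row before left it, along the tool's axes as they then stand; what a row does not reach is not made up. A row lasts 1/12 s, in which the tool goes at most 41.7 mm and 7.16 degrees, less where a joint would pass 70% of its speed; a pose out of reach is approached as far as the arm can. A call is refused whole if a number of a shift passes 0.0417 or a number of a turn 7.16, either way. A call with a gripper value outside its range is refused whole. The fingers move at their own pace and stop on an object; "force" is the grip in N (left out, the last holds). Time passes only in rows, so rows that do not move let the fingers close. It gives the time, the measured TCP pose, the force, the opening and the grip force at its end, in the units of the state.
- status.read_state(): the state, without advancing time (a new reading comes with each control period).
- read_camera(name): name is "scene" or "top"; returns a dict with "color" (400x640x3 uint8, red, green, blue), "intrinsics" (3x3 intrinsics, pixels), "world_from_camera" (4x4, takes a point from camera to world coordinates). Camera axes: x right, y up, looking along -z (the intrinsics and any distortion apply to the point x, -y, -z); pixel columns grow to the right and rows downward; lengths in m; the calibration is good to about 2 mm. A picture is of the moment at which its call begins. There is no depth.
- workorder.finish_job(): hands the job in; it is judged then, once.
Trained networks look in a picture, given as the dict that the camera call returned (one of the last four; its "shot" number tells which), for a name from the list of things; names that differ only in an ending like _2 or _b are one class to them, and where a whole thing is asked for, a point or a joint stands for the part that bears it (a point fixed in the world has none). Each returns a list of dicts, best first, with "score" (0 to 1); they miss things now and then, are a little off and sometimes report something else, mostly with a low value. They report only what shows in the picture. A call takes as long as a camera call.
- masks_of(picture, name): "mask" (400x640 bool, what is visible of it) and "bbox" ([left, top, right, bottom] in pixels, round what is visible of it).
The state is a dict: "time": time; "q": joint angles; "joint_vel": joint speeds; "joint_torque": joint torques, N m; "tool_pos": TCP position; "tcp_rot": TCP orientation; "wrist_force": force on the tool from outside, world axes, zero at the start; "torque": the same for the moment, N m; "width": opening from 0.0 (shut) to 1.0 (fully open); "grip_force": force on a finger pad.
Only numpy, scipy, OpenCV 4.12 (cv2) and the standard library are available. Lean on these libraries where they do the work, as an engineer would, in place of code of your own. Each camera call takes 0.05 s, during which the arm holds its last target. There are 200 camera calls.

### The job

Tidy the counter after breakfast: stand the arepa press in the middle of the griddle, and on the wooden tray stand the aluminium dish on the end cork inset farthest from the oil bottle, with its wooden lid laid squarely on top, and the short salt jar on the middle inset, between the dish and the oil bottle. Centre each thing well and keep it upright, set the glass salt jar down gently, and leave the oil bottle, egg cup and tall spice jar where they stand.

Things in the scene. Friction and masses are not known exactly. Their poses are not given: they have to be found in the camera images.
- press: Hand press for arepas: round steel plate, 90 mm diameter, 10 mm thick, a 14 mm post, and on it an upright dark wooden barrel handle 30 mm in diameter, from 26 to 95 mm above the underside (full diameter between 45 and 80 mm). 0.34 to 0.5 kg. Stands upright on the counter. Origin: centre of the underside, z up along the handle; yaw has no meaning.
- dish: Small round open aluminium dish, 30 mm high, outer diameter 58 mm at the foot and 62 mm at the rim, wall 3 mm, floor 3 mm. Stands open side up on the counter, empty, without its lid. About 0.06 kg. Grasp it across the outside. Origin: centre of the underside, z up. Yaw has no meaning.
- lid: The dish's lid: flat pale wooden disc, 68 mm diameter, 8 mm thick, flat underneath (no lip), with a round wooden knob in the middle, 22 mm in diameter (18 mm at its foot), from 8 to 30 mm above the underside. Lies on the counter knob up; 35 g. It rests on the dish's rim, 30 mm above the dish's underside. Origin: centre of the underside, z up; yaw has no meaning.
- salt_jar: Short wide clear glass jar filled with white salt: glass 52 mm in diameter up to 58 mm, narrowing to a flat ribbed steel twist cap 47 mm in diameter from 66 to 82 mm above the underside. Mass 0.13 to 0.23 kg. Stands upright on the counter. Origin: centre of the underside, z up. Yaw has no meaning.
- griddle: Round black nonstick griddle, fixed, on the counter: 226 mm diameter at the rim; flat cooking surface about 200 mm across, 6 mm above the counter; rim 5 mm thick, its top 18 mm above the counter. Long handle along its own +x axis, to 275 mm from the centre, at most 56 mm high. Origin: centre of the round pan's underside, z up.
- tray: Flat rectangular wooden condiment tray, fixed: 110 mm along its x, 320 mm along its y, 10 mm high, no rim. Three flush round cork insets, 84 mm diameter, in a row along its y axis at x = 0: the middle one at y = 0, the end ones at y = +105 and -105 mm. The oil bottle always stands on the +y inset; the other two start empty. Origin: centre of the tray's underside, z up.
- oil_bottle: Green glass oil bottle with a steel pourer, standing on one end inset of the tray: 58 mm in diameter, narrowing above 105 mm to a 24 mm neck, 192 mm tall in all. Loose; to be left where it is. Origin: centre of the underside, z up.
- egg_cup: White ceramic egg cup on a foot, 48 mm in diameter at the rim, 56 mm high, standing loose among the things; to be left where it is. Origin: centre of the underside, z up.
- spice_jar: Tall narrow glass jar with a cork stopper and brown spice in it, 40 mm in diameter, 108 mm tall, standing loose among the things; to be left where it is. Origin: centre of the underside, z up.

How it is judged:
By the outcome, as a careful person would: the job done as asked, in the order asked, and still so for the second after the job is handed in, with the robot touching nothing.
It also fails if it takes over 134 s, if anything falls off the work surface, if the arm or the gripper's body presses on something with over 40 N, if the wrist force passes 120 N, or if a joint passes its speed limit or range.

## Working session

There is one attempt and no reset: what is moved stays moved. The work goes in short steps, Python scripts to look and compute and a tool call to move; the robot and the scene stay as the last step left them, time stands still between calls to the robot, and variables do not carry over. Pictures are saved under pics/ and viewed, at most 14 in all, crops included, and the job is handed in when it is done.

Besides the shell and the picture viewer there is one more tool, called after "Request:" as a command line: name --pt "numbers of a row" for each row, then --argument value for the rest. drive_tool: Moves the arm, as the interface text tells. Its arguments: {"type":"object","properties":{"rows":{"type":"array"},"force":{"type":"number"}},"required":["rows"]}

```bash
ls; mkdir -p pics; python3 - <<'E'
from workcell import status, read_camera, masks_of
import cv2,numpy as np
s=status.read_state(); print(s)
for c in("top","scene"):
    p=read_camera(c); cv2.imwrite(f"pics/{c}0.png",p["color"][:,:,::-1])
    print(c,p["intrinsics"],p["world_from_camera"],[k for k in p])
    for n in "press dish lid salt_jar griddle tray oil_bottle egg_cup spice_jar".split():
        for m in masks_of(p,n)[:2]:
            print(n,round(m["score"],2),m["bbox"],m["mask"].sum())
E
```

```text
pics
{'time': 0.0, 'q': array([ 1.24810586e+00,  2.64794126e-01,  1.60537785e+00, -1.37129481e-06,
        1.27371838e+00, -3.68990873e-02]), 'joint_vel': array([ 7.14717249e-05, -1.34500081e-03, -1.06562240e-03, -1.87099393e-04,
        1.06064669e-03,  2.36653442e-04]), 'joint_torque': array([ 9.56740660e-04, -5.15123820e+01, -3.67306387e+01,  1.76112517e-04,
        1.30107970e-02,  1.22873551e-06]), 'tool_pos': array([0.19006058, 0.64691828, 0.22993235]), 'tcp_rot': array([-0.44733459, -3.1091655 ,  0.00355095]), 'wrist_force': array([ 0.31820819, -0.15884663, -0.11670569]), 'torque': array([-0.0212225 , -0.01542381, -0.03344456]), 'grip_force': 0.0, 'width': 1.0025426820958623}
top [[452.18599304   0.         326.49548158]
 [  0.         452.18599304 196.44240685]
 [  0.           0.           1.        ]] [[-0.01576513  0.99698426 -0.07598589  0.38526507]
 [-0.99938685 -0.0133357   0.03237417  0.02294875]
 [ 0.03126321  0.07644968  0.99658319  1.0377214 ]
 [ 0.          0.          0.          1.        ]] ['color', 'intrinsics', 'world_from_camera', 'shot']
press 0.66 [330.4, 
[... 723 characters left out ...]
868103  0.68797102  0.72549769  0.78963504]
 [ 0.          0.          0.          1.        ]] ['color', 'intrinsics', 'world_from_camera', 'shot']
press 0.72 [282.5, 104.4, 311.8, 141.8] 656
dish 0.77 [323.6, 206.8, 350.4, 235.8] 567
lid 0.88 [291.0, 180.6, 316.9, 200.4] 408
salt_jar 0.86 [367.9, 222.6, 395.8, 259.1] 835
tray 0.67 [192.7, 153.8, 282.7, 247.0] 2920
tray 0.55 [236.7, 157.2, 269.7, 227.5] 1253
oil_bottle 0.79 [234.2, 158.6, 266.1, 226.9] 1361
oil_bottle 0.34 [287.0, 143.0, 305.5, 167.2] 312
egg_cup 0.81 [286.0, 142.5, 301.6, 166.3] 312
egg_cup 0.33 [173.9, 242.7, 358.3, 337.8] 8881
spice_jar 0.98 [427.5, 228.9, 455.9, 271.9] 767
spice_jar 0.61 [290.7, 181.7, 320.3, 203.1] 450
```

View pics/top0.png

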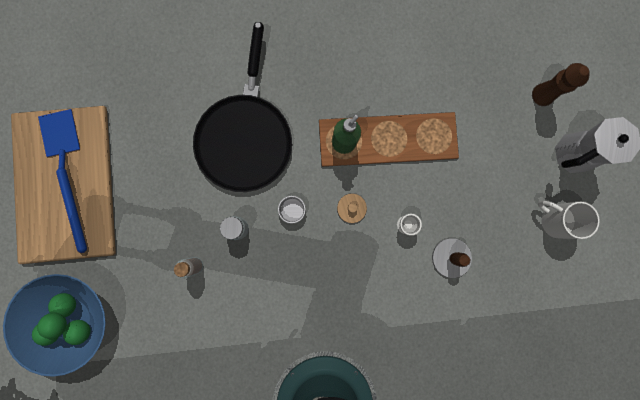

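View pics/scene0.png

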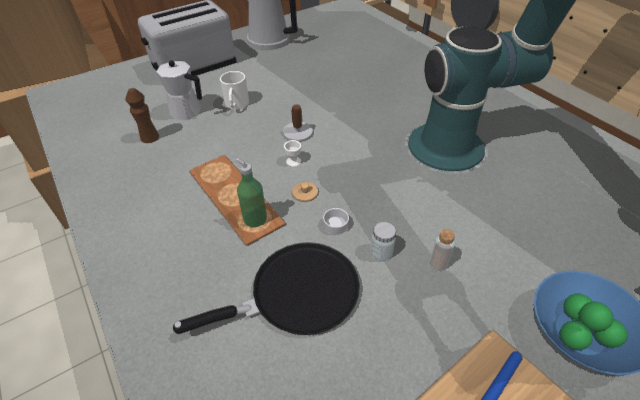

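The top view shows the press at (452,258), dish (292,210), lid (352,208), salt jar (233,228), egg cup (409,224) and spice jar (185,268). The free cork insets are at (390,138) and (434,135), and the oil bottle stands at (347,138). Next I'll fit the poses.

```bash
cat > fit.py <<'E'
import numpy as np,cv2
from scipy.optimize import minimize
PR={"press":[[(0,45),(10,45)],[(10,7),(26,7)],[(26,12),(45,15),(80,15),(95,11)]],
"dish":[[(0,29),(30,31)]],"lid":[[(0,34),(8,34)],[(8,9),(30,11)]],
"salt_jar":[[(0,26),(58,26),(66,23.5),(82,23.5)]],"oil_bottle":[[(0,29),(105,29),(140,12),(192,8)]],
"egg_cup":[[(25,15),(56,24)],[(0,18),(25,6)]],"spice_jar":[[(0,20),(85,20)],[(85,14),(108,14)]],
"griddle":[[(0,100),(18,113)]],"inset":[[(10,42),(10,42)]]}
S=4
def proj(p,W):
    T=p["world_from_camera"]; c=(np.atleast_2d(W)-T[:3,3])@T[:3,:3]
    uv=np.c_[c[:,0],-c[:,1],-c[:,2]]@p["intrinsics"].T
    return uv[:,:2]/uv[:,2:]
a=np.linspace(0,2*np.pi,48,endpoint=False)
def sil(p,name,x,y,z0=0):
    m=np.zeros((400*S,640*S),np.uint8)
    for part in PR[name]:
        P=np.vstack([np.c_[x+r/1e3*np.cos(a),y+r/1e3*np.sin(a),0*a+z0+h/1e3] for h,r in part])
        h=cv2.convexHull(((proj(p,P)+.5)*S-.5).astype(np.float32))
        cv2.fillPoly(m,[np.round(h*16).astype(np.int32)],1,shift=4)
    return m
def ray(p,uv,z):
    T=p["world_from_camera"];d=np.linalg.solve(p["intrinsics"],[uv[0],uv[1],1])
    d=T[:3,:3]@(d*[1,-1,-1]);o=T[:3,3];return (o+d*(z-o[2])/d[2])[:2]
def fit(p,mask,name,z0=0):
    M=cv2.resize(mask.astype(np.uint8),None,fx=S,fy=S,interpolation=cv2.INTER_NEAREST)
    ys,xs=np.nonzero(mask); hm=np.mean([q[0] for pt in PR[name] for q in pt])/1e3
    x0=ray(p,(xs.mean(),ys.mean()),z0+hm)
    y0,y1,u0,u1=[int(v) for v in((max(ys.min()-25,0))*S,(ys.max()+25)*S,max(xs.min()-25,0)*S,(xs.max()+25)*S)]
    M=M[y0:y1,u0:u1]
    def f(v):
        R=sil(p,name,*v,z0)[y0:y1,u0:u1]; return 1-(R&M).sum()/(R|M).sum()
    r=minimize(f,x0,method="Nelder-Mead",options=dict(initial_simplex=x0+np.array([[0,0],[.01,0],[0,.01]]),xatol=2e-4,fatol=1e-4))
    return r.x,1-r.fun
def tophit(p,masks,near=None):
    return masks[0]["mask"] if masks else None
E
cat > meas.py <<'E'
from workcell import read_camera, masks_of
from fit import *
import sys
def run(names,cams=("top","scene"),z={}):
    for c in cams:
        p=read_camera(c)
        for n in names:
            for m in masks_of(p,n)[:2]:
                if m["score"]<.45 or m["mask"].sum()<100: continue
                v,i=fit(p,m["mask"],n,z.get(n,0)); print(c,n,round(m["score"],2),np.round(v*1e3,1),"iou",round(i,3))
    return p
E
python3 - <<'E'
from meas import *
run(["press","dish","lid","salt_jar","egg_cup","spice_jar","griddle"])
run(["oil_bottle"],z={"oil_bottle":.01})
for c in("top","scene"):
    p=read_camera(c); hsv=cv2.cvtColor(p["color"],cv2.COLOR_RGB2HSV)
    print(c,"base",proj(p,[0,0,0]),"tcp",proj(p,[.19,.648,.23]))
    pts=[(390,138),(434,135)] if c=="top" else [(216,173),(232,194)]
    for u,v in pts: print(p["color"][v,u],p["color"][v-0,u-22],p["color"][v-2,u])
    # griddle dark
    dark=(p["color"].max(2)<45).astype(np.uint8)
    k=cv2.connectedComponentsWithStats(dark)
    for s in k[2][1:]:
        if s[4]>300: print(s)
E
```

```text
top press 0.73 [ 320.3 -294.3] iou 0.972
top dish 0.82 [435.9  68.8] iou 0.927
top lid 0.85 [436.6 -67.3] iou 0.962
top salt_jar 0.94 [394.9 194.4] iou 0.952
top egg_cup 0.76 [ 398.  -190.7] iou 0.921
top spice_jar 0.8 [314.5 289.3] iou 0.92
top griddle 0.87 [588.8 179.1] iou 0.892
scene press 0.95 [ 317.9 -295.6] iou 0.92
scene dish 0.75 [433.9  69.3] iou 0.956
scene lid 0.96 [435.8 -67. ] iou 0.953
scene salt_jar 0.6 [392.9 192.8] iou 0.919
scene egg_cup 0.77 [ 396.5 -188.2] iou 0.837
scene spice_jar 0.87 [310.6 289.6] iou 0.957
scene griddle 0.86 [587.2 179.5] iou 0.867
top oil_bottle 0.73 [590.3 -51.6] iou 0.911
scene oil_bottle 0.7 [587.7 -53.4] iou 0.86
top base [[324.95135765 404.68826712]] tcp [[-53.4201042  351.94742526]]
[160 124  90] [131  89  60] [150 116  84]
[166 130  94] [111  75  50] [155 120  87]
[248  22  16  55 535]
[532  70  57  36 867]
[ 193   95   99   97 7521]
[293 377  65  23 691]
scene base [[444.80894608 145.68780537]] tcp [[705.59731455 304.12771101]]
[206 159 119] [173 118  82] [218 171 126]
[208 160 118] [167 113  78] [197 152 113]
[185  57  51  43 350]
[ 254  244  105   91 7319]
[173 306  63  27 623]
```

```bash
python3 - <<'E'
from meas import *
for c in("top","scene"):
    p=read_camera(c); col=p["color"].astype(int)
    n,l,st,_=cv2.connectedComponentsWithStats((p["color"].max(2)<45).astype(np.uint8))
    g=1+np.argmax(st[1:,4]); print(c,"griddle",fit(p,l==g,"griddle"))
    pts=[(390,138),(434,135)] if c=="top" else [(216,173),(232,194)]
    thr=(138 if c=="top" else 185)
    # cork: lower saturation/lighter than wood
    hsv=cv2.cvtColor(p["color"],cv2.COLOR_RGB2HSV).astype(int)
    wood=hsv[...,1]>60
    r=col[...,2]/np.maximum(col[...,0],1)   # blue/red
    for u,v in pts:
        print([round(r[v,u+d],2) for d in range(-26,27,2)],[col[v,u+d,1] for d in range(-26,27,2)])
    for i in (0,1):
      u,v=pts[i]
      m=(wood&(col[...,1]>(101 if c=="top" else 134))&(col[...,0]>col[...,2]+30)).astype(np.uint8)
      m=cv2.morphologyEx(m,cv2.MORPH_CLOSE,np.ones((3,3)))
      n,l,st,_=cv2.connectedComponentsWithStats(m,connectivity=4); k=l[v,u]
      if k: print(c,"inset",i,st[k],fit(p,l==k,"inset"))
    # tray outline
    for m in masks_of(p,"tray")[:1]:
        print(cv2.minAreaRect(cv2.findContours(m["mask"].astype(np.uint8),0,2)[0][0]))
    cv2.imwrite(f"pics/{c}z.png",np.hstack([cv2.resize(p["color"][95:180,310:470] if c=="top" else p["color"][145:230,180:340],None,fx=5,fy=5)[:,:,::-1]]))
E
```

```text
top griddle (array([0.58821841, 0.17903997]), np.float64(0.9718460010176144))
[np.float64(0.45), np.float64(0.45), np.float64(0.44), np.float64(0.45), np.float64(0.57), np.float64(0.56), np.float64(0.57), np.float64(0.57), np.float64(0.56), np.float64(0.56), np.float64(0.56), np.float64(0.56), np.float64(0.57), np.float64(0.57), np.float64(0.57), np.float64(0.56), np.float64(0.57), np.float64(0.55), np.float64(0.56), np.float64(0.56), np.float64(0.57), np.float64(0.56), np.float64(0.44), np.float64(0.45), np.float64(0.46), np.float64(0.46), np.float64(0.52)] [np.int64(88), np.int64(89), np.int64(87), np.int64(88), np.int64(107), np.int64(108), np.int64(113), np.int64(136), np.int64(117), np.int64(98), np.int64(113), np.int64(115), np.int64(134), np.int64(123), np.int64(122), np.int64(102), np.int64(104), np.int64(99), np.int64(121), np.int64(115), np.int64(135), np.int64(135), np.int64(81), np.int64(85), np.int64(86), np.int64(85), np.int64(99)]
[np.float64(0.43), np.float64(0.44), np.float64(0.46), np.float64(0.45), np.float64(0.54), np.float64(0.56), np.float64(0.55), np.float64(0.
[... 2527 characters left out ...]
 np.int64(115), np.int64(115), np.int64(113), np.int64(113), np.int64(117), np.int64(135), np.int64(156), np.int64(143), np.int64(146), np.int64(159), np.int64(151), np.int64(154), np.int64(161), np.int64(171), np.int64(160), np.int64(103), np.int64(117), np.int64(119), np.int64(118), np.int64(118), np.int64(115), np.int64(110), np.int64(108), np.int64(103), np.int64(91), np.int64(82)]
scene inset 0 [200 162  31  21 500] (array([ 0.60041759, -0.26139259]), np.float64(0.9549614643545279))
scene inset 1 [218 183  21  24 380] (array([ 0.59687925, -0.15747861]), np.float64(0.6254270628429444))
((236.01177978515625, 198.34707641601562), (103.36737823486328, 44.90460968017578), 49.398704528808594)
```

Request:
drive_tool --pt "0 0 7.16 0 0 0 1" --pt "0 0 7.16 0 0 0 1" --pt "0 0 7.16 0 0 0 1" --pt "0 0 7.16 0 0 0 1" --pt "0 0 7.16 0 0 0 1" --pt "0 0 7.16 0 0 0 1" --pt "0 0 7.16 0 0 0 1" --pt "0 0 7.16 0 0 0 1" --force 60

```text
time: 2.97
tool_pos: [0.1903, 0.6476, 0.2313]
tcp_rot: [1.891, 2.509, 0.0]
wrist_force: [0.4, -1.6, -0.6]
width: 1.001
grip_force: 0.0
```

Request:
drive_tool --pt "0 0 7.16 0 0 0 1" --pt "0 0 7.16 0 0 0 1" --pt "0 0 2.03 0 0 0 1" --pt "0 0 0 0 0.04 0 1" --pt "0 0 0 0 0.04 0 1" --pt "0 0 0 0 0.04 0 1" --pt "0 0 0 0 0.04 0 1" --pt "0 0 0 0 0.04 0 1"

```text
time: 3.63
tool_pos: [0.3919, 0.6475, 0.2314]
tcp_rot: [-2.221, -2.222, -0.0]
wrist_force: [0.3, 1.4, 0.5]
width: 0.998
grip_force: 0.0
```

Request:
drive_tool --pt "0 0 0 -0.04 0.006 0 1" --pt "0 0 0 -0.04 0.006 0 1" --pt "0 0 0 -0.04 0.006 0 1" --pt "0 0 0 -0.04 0.006 0 1" --pt "0 0 0 -0.04 0.006 0 1" --pt "0 0 0 -0.04 0.006 0 1" --pt "0 0 0 -0.04 0.006 0 1" --pt "0 0 0 -0.04 0.006 0 1"

```text
time: 4.3
tool_pos: [0.4382, 0.3258, 0.2314]
tcp_rot: [2.221, 2.222, 0.001]
wrist_force: [0.8, 0.0, 0.1]
width: 1.0
grip_force: 0.0
```

Request:
drive_tool --pt "0 0 0 -0.04 0 0 1" --pt "0 0 0 -0.04 0 0 1" --pt "0 0 0 -0.04 0 0 1" --pt "0 0 0 -0.04 0 0 1" --pt "0 0 0 -0.04 0 0 1" --pt "0 0 0 -0.04 0 0 1" --pt "0 0 0 -0.04 0 0 1" --pt "0 0 0 -0.04 0 0 1"

```text
time: 4.97
tool_pos: [0.4379, 0.0058, 0.2317]
tcp_rot: [2.22, 2.221, 0.001]
wrist_force: [1.2, -0.1, -0.1]
width: 0.999
grip_force: 0.0
```

Request:
drive_tool --pt "0 0 0 -0.038 -0.015 0 1" --pt "0 0 0 -0.038 -0.015 0 1" --pt "0 0 0 -0.038 -0.015 0 1" --pt "0 0 0 -0.038 -0.015 0 1" --pt "0 0 0 -0.038 -0.015 0 1" --pt "0 0 0 -0.038 -0.015 0 1" --pt "0 0 0 -0.038 -0.015 0 1" --pt "0 0 0 -0.038 -0.015 0 1"

```text
time: 5.63
tool_pos: [0.3171, -0.2982, 0.2318]
tcp_rot: [2.221, 2.22, 0.0]
wrist_force: [1.3, 0.2, -0.3]
width: 0.998
grip_force: 0.0
```

Request:
drive_tool --pt "0 0 0 0 0 0 1"

```text
time: 5.72
tool_pos: [0.3155, -0.3025, 0.232]
tcp_rot: [2.227, 2.212, -0.005]
wrist_force: [0.5, -0.0, -0.5]
width: 0.999
grip_force: 0.0
```

Request:
drive_tool --pt "0 0 0 0 0 0.03 1" --pt "0 0 0 0 0 0.03 1" --pt "0 0 0 0 0 0.03 1" --pt "0 0 0 0 0 0 1" --pt "0 0 0 0 0 0 1" --pt "0 0 0 0 0 0 1"

```text
time: 6.22
tool_pos: [0.3191, -0.2968, 0.1428]
tcp_rot: [2.22, 2.221, 0.0]
wrist_force: [-0.3, -0.5, 0.4]
width: 1.0
grip_force: 0.0
```

Request:
drive_tool --pt "0 0 0 0.002 0 0.025 1" --pt "0 0 0 0 0 0.025 1" --pt "0 0 0 0 0 0.025 1" --pt "0 0 0 0 0 0.02 1" --pt "0 0 0 0 0 0.005 1" --pt "0 0 0 0 0 0 1" --pt "0 0 0 0 0 0 0.5" --pt "0 0 0 0 0 0 0.3"

```text
time: 6.88
tool_pos: [0.3199, -0.296, 0.0436]
tcp_rot: [2.218, 2.219, -0.0]
wrist_force: [0.3, -0.6, 0.6]
width: 0.744
grip_force: 0.0
```

Request:
drive_tool --pt "0 0 0 0 0 0 0" --pt "0 0 0 0 0 0 0" --pt "0 0 0 0 0 0 0" --pt "0 0 0 0 0 0 0" --pt "0 0 0 0 0 0 0" --pt "0 0 0 0 0 0 0" --force 60

```text
time: 7.38
tool_pos: [0.3191, -0.2952, 0.0425]
tcp_rot: [2.22, 2.22, 0.0]
wrist_force: [0.6, 1.5, 6.5]
width: 0.341
grip_force: 58.8
```

Request:
drive_tool --pt "0 0 0 0 0 -0.015 0" --pt "0 0 0 0 0 -0.025 0" --pt "0 0 0 0 0 -0.035 0" --pt "0 0 0 0 0 -0.035 0" --pt "0 0 0 0 0 -0.025 0" --pt "0 0 0 0 0 -0.015 0" --pt "0 0 0 0.015 0.004 0 0" --pt "0 0 0 0.025 0.008 0 0"

```text
time: 8.05
tool_pos: [0.3302, -0.2558, 0.1923]
tcp_rot: [2.223, 2.216, -0.002]
wrist_force: [1.1, 0.6, -4.8]
width: 0.334
grip_force: 60.3
```

Request:
drive_tool --pt "0 0 0 0.035 0.011 0 0" --pt "0 0 0 0.035 0.011 0 0" --pt "0 0 0 0.035 0.011 0 0" --pt "0 0 0 0.035 0.011 0 0" --pt "0 0 0 0.035 0.011 0 0" --pt "0 0 0 0.035 0.011 0 0" --pt "0 0 0 0.035 0.011 0 0" --pt "0 0 0 0.035 0.011 0 0"

```text
time: 8.72
tool_pos: [0.4171, 0.0274, 0.1901]
tcp_rot: [-2.22, -2.221, 0.002]
wrist_force: [1.1, -1.0, -4.5]
width: 0.34
grip_force: 60.3
```

Request:
drive_tool --pt "0 0 0 0.025 0.025 0 0" --pt "0 0 0 0.025 0.025 0 0" --pt "0 0 0 0.025 0.025 0 0" --pt "0 0 0 0.025 0.025 0 0" --pt "0 0 0 0.02 0.025 0 0" --pt "0 0 0 0.02 0.025 0 0" --pt "0 0 0 0.014 0.018 0 0" --pt "0 0 0 0 0 0 0"

```text
time: 9.38
tool_pos: [0.5887, 0.1823, 0.1896]
tcp_rot: [-2.219, -2.223, -0.002]
wrist_force: [0.8, -0.7, -4.2]
width: 0.335
grip_force: 61.0
```

Request:
drive_tool --pt "0 0 0 0 0 0 0" --pt "0 0 0 0 0 0 0" --pt "0 0 0 0 0 0 0"

```text
time: 9.63
tool_pos: [0.5848, 0.1787, 0.1902]
tcp_rot: [-2.221, -2.22, 0.004]
wrist_force: [0.1, 0.2, -4.7]
width: 0.339
grip_force: 61.0
```

```bash
python3 - <<'E'
from meas import *
from workcell import status
s=status.read_state(); z=s["tool_pos"][2]-.0425; print(s["tool_pos"],s["wrist_force"],s["width"])
for c in ("top","scene"):
    p=run(["press"],(c,),z={"press":z}); cv2.imwrite(f"pics/{c}1.png",p["color"][:,:,::-1])
E
```

```text
[0.5847556 0.1786993 0.1901941] [ 0.11595261  0.23210711 -4.70879145] 0.33895649294822927
top press 0.86 [593.1 142.5] iou 0.231
scene press 0.78 [583.7 178.3] iou 0.834
```

View pics/scene1.png

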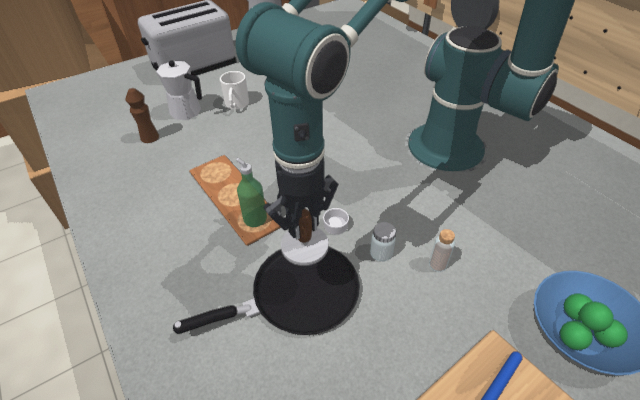

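The scene view shows the press held upright over the griddle, with its plate at about (305,247). I'll correct by about 2 mm and lower it.

Request:
drive_tool --pt "0 0 0 0.001 0.0025 0.015 0" --pt "0 0 0 0 0 0.025 0" --pt "0 0 0 0 0 0.03 0" --pt "0 0 0 0 0 0.025 0" --pt "0 0 0 0 0 0.02 0" --pt "0 0 0 0 0 0.01 0" --pt "0 0 0 0 0 0 0" --pt "0 0 0 0 0 0 0"

```text
time: 10.5
tool_pos: [0.5888, 0.1804, 0.0665]
tcp_rot: [-2.222, -2.221, 0.0]
wrist_force: [0.7, 0.4, -3.4]
width: 0.337
grip_force: 60.9
```

Request:
drive_tool --pt "0 0 0 0 0 0.003 0" --pt "0 0 0 0 0 0.003 0" --pt "0 0 0 0 0 0.003 0" --pt "0 0 0 0 0 0.003 0" --pt "0 0 0 0 0 0 0" --pt "0 0 0 0 0 0 0"

```text
time: 11.0
tool_pos: [0.5886, 0.1806, 0.0542]
tcp_rot: [-2.221, -2.221, 0.0]
wrist_force: [-0.5, 0.0, -4.9]
width: 0.333
grip_force: 61.0
```

```bash
python3 - <<'E'
from meas import *
from workcell import status
s=status.read_state(); z=s["tool_pos"][2]-.0425; print(s["tool_pos"],s["wrist_force"],s["width"])
p=run(["press"],("scene",),z={"press":z})
E
```

```text
[0.58856361 0.18055861 0.05417344] [-0.53763449  0.02187663 -4.9140089 ] 0.3334881507523851
scene press 0.65 [588. 182.] iou 0.821
```

Request:
drive_tool --pt "0 0 0 -0.0014 -0.0014 0.002 0" --pt "0 0 0 0 0 0.002 0" --pt "0 0 0 0 0 0.001 0" --pt "0 0 0 0 0 0 0" --pt "0 0 0 0 0 0 0"

```text
time: 11.52
tool_pos: [0.5872, 0.1791, 0.0491]
tcp_rot: [-2.221, -2.221, 0.001]
wrist_force: [0.2, 0.6, -3.7]
width: 0.339
grip_force: 61.0
```

Request:
drive_tool --pt "0 0 0 0 0 0.001 0" --pt "0 0 0 0 0 0.0005 0" --pt "0 0 0 0 0 0 0" --pt "0 0 0 0 0 0 0"

```text
time: 11.85
tool_pos: [0.5877, 0.1794, 0.0485]
tcp_rot: [2.221, 2.221, 0.001]
wrist_force: [-1.5, -0.0, 1.5]
width: 0.337
grip_force: 61.5
```

Contact: the force reversed. Release and rise, then check.

Request:
drive_tool --pt "0 0 0 0 0 0 0.45" --pt "0 0 0 0 0 0 0.6" --pt "0 0 0 0 0 0 0.8" --pt "0 0 0 0 0 0 0.8" --pt "0 0 0 0 0 -0.02 0.8" --pt "0 0 0 0 0 -0.04 0.8" --pt "0 0 0 0 0 -0.04 0.8" --pt "0 0 0 0 0 -0.03 0.8"

```text
time: 12.52
tool_pos: [0.5883, 0.1794, 0.1808]
tcp_rot: [2.221, 2.22, 0.004]
wrist_force: [1.0, 0.3, 0.3]
width: 0.804
grip_force: 0.0
```

Request:
drive_tool --pt "0 0 0 -0.015 -0.02 0 1" --pt "0 0 0 -0.022 -0.03 0 1" --pt "0 0 0 -0.022 -0.03 0 1" --pt "0 0 0 -0.022 -0.03 0 1" --pt "0 0 0 -0.018 -0.026 0 1" --pt "0 0 0 -0.011 -0.016 0 1" --pt "0 0 0 0 0 0 1" --pt "0 0 0 0 0 0 1"

```text
time: 13.18
tool_pos: [0.4351, 0.0688, 0.1781]
tcp_rot: [2.222, 2.219, 0.002]
wrist_force: [0.7, -0.0, 0.7]
width: 0.999
grip_force: 0.0
```

```bash
python3 - <<'E'
from meas import *
from workcell import status
s=status.read_state(); print(s["tool_pos"],s["wrist_force"],s["width"])
for c in("top","scene"):
    p=run(["press","dish"],(c,),z={"press":.006})
cv2.imwrite("pics/s2.png",p["color"][:,:,::-1])
E
```

```text
[0.43512852 0.06882111 0.17814491] [ 0.6926033  -0.03756435  0.71546214] 0.9987462461052203
top press 0.84 [592.1 178.9] iou 0.77
scene press 0.83 [586.6 179.7] iou 0.965
scene dish 0.6 [433.6  69.3] iou 0.946
```

Request:
drive_tool --pt "0 0 0 0 0 0.02 1" --pt "0 0 0 0 0 0.035 1" --pt "0 0 0 0 0 0.035 1" --pt "0 0 0 0 0 0.035 1" --pt "0 0 0 0 0 0.03 1" --pt "0 0 0 0 0 0.02 1" --pt "0 0 0 0 0 0 1" --pt "0 0 0 0 0 0 1" --force 25

```text
time: 14.15
tool_pos: [0.4344, 0.0693, 0.0017]
tcp_rot: [-2.219, -2.22, 0.004]
wrist_force: [0.8, -0.4, -0.4]
width: 1.003
grip_force: 0.0
```

Request:
drive_tool --pt "0 0 0 0 0 0 0.85" --pt "0 0 0 0 0 0 0.8" --pt "0 0 0 0 0 0 0.75" --pt "0 0 0 0 0 0 0.65" --pt "0 0 0 0 0 0 0.65" --pt "0 0 0 0 0 0 0.65" --pt "0 0 0 0 0 0 0.65"

```text
time: 14.73
tool_pos: [0.4371, 0.0694, 0.0048]
tcp_rot: [2.22, 2.22, 0.004]
wrist_force: [-0.4, -0.0, 5.8]
width: 0.696
grip_force: 26.2
```

Request:
drive_tool --pt "0 0 0 0 0 -0.005 0.6" --pt "0 0 0 0 0 -0.01 0.6" --pt "0 0 0 0 0 -0.015 0.6" --pt "0 0 0 0 0 -0.01 0.6" --pt "0 0 0 0 0 0 0.6" --pt "0 0 0 0 0 0 0.6"

```text
time: 15.23
tool_pos: [0.4365, 0.0693, 0.044]
tcp_rot: [2.22, 2.22, 0.004]
wrist_force: [0.2, 0.4, -1.3]
width: 0.694
grip_force: 27.3
```

```bash
python3 - <<'E'
from meas import *
from workcell import status
s=status.read_state(); print(s["tool_pos"],s["wrist_force"],s["width"],s["tcp_rot"])
p=run(["dish","press"],("scene",),z={"dish":.04,"press":.006})
cv2.imwrite("pics/s3.png",cv2.resize(p["color"][100:300,200:480],None,fx=2.8,fy=2.8)[:,:,::-1])
E
```

```text
[0.43646944 0.0692974  0.04401792] [ 0.16302835  0.38865336 -1.34521639] 0.6943824527655685 [2.22014407 2.22002229 0.00363508]
scene dish 0.74 [433.8  68.2] iou 0.645
scene press 0.98 [586.6 179.8] iou 0.949
```

View pics/s3.png

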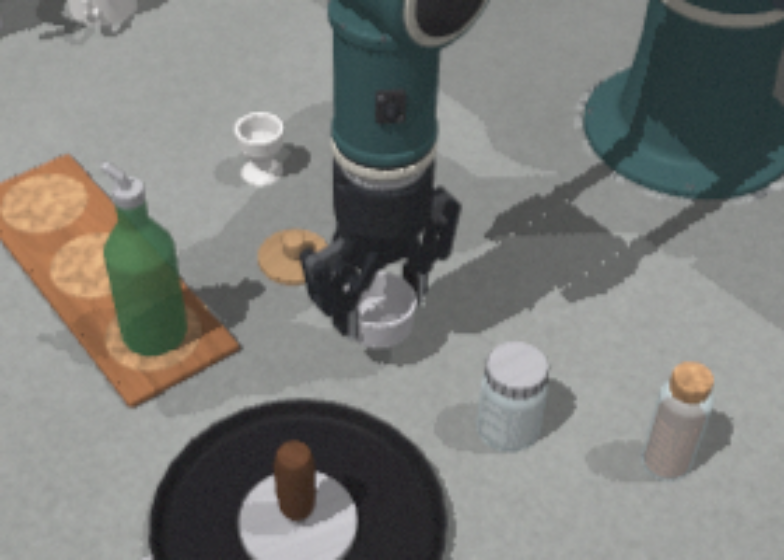

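Request:
drive_tool --pt "0 0 0 0 0 -0.015 0.6" --pt "0 0 0 0 0 -0.03 0.6" --pt "0 0 0 0 0 -0.035 0.6" --pt "0 0 0 0 0 -0.025 0.6" --pt "0 0 0 0 0 -0.015 0.6" --pt "0 0 0 -0.015 0 0 0.6" --pt "0 0 0 -0.025 0 0 0.6" --pt "0 0 0 -0.035 0 0 0.6"

```text
time: 16.05
tool_pos: [0.4352, -0.0052, 0.1625]
tcp_rot: [-2.218, -2.224, -0.001]
wrist_force: [0.9, -0.4, -0.0]
width: 0.694
grip_force: 27.5
```

Request:
drive_tool --pt "0 0 0 -0.035 0 0 0.6" --pt "0 0 0 -0.035 0 0 0.6" --pt "0 0 0 -0.035 0 0 0.6" --pt "0 0 0 -0.035 0 0 0.6" --pt "0 0 0 -0.03 0.01 0 0.6" --pt "0 0 0 -0.025 0.02 0 0.6" --pt "0 0 0 -0.02 0.03 0 0.6" --pt "0 0 0 -0.015 0.03 0 0.6"

```text
time: 16.72
tool_pos: [0.5251, -0.2379, 0.1614]
tcp_rot: [-2.223, -2.217, 0.002]
wrist_force: [0.5, 1.2, 0.4]
width: 0.701
grip_force: 27.5
```

Request:
drive_tool --pt "0 0 0 -0.015 0.03 0 0.6" --pt "0 0 0 -0.011 0.025 0 0.6" --pt "0 0 0 0 0.0195 0 0.6" --pt "0 0 0 0 0 0.015 0.6" --pt "0 0 0 0 0 0.03 0.6" --pt "0 0 0 0 0 0.03 0.6" --pt "0 0 0 0 0 0 0.6" --pt "0 0 0 0 0 0 0.6"

```text
time: 17.38
tool_pos: [0.5971, -0.2605, 0.0841]
tcp_rot: [-2.216, -2.216, 0.004]
wrist_force: [0.3, -0.6, 0.5]
width: 0.692
grip_force: 27.7
```

```bash
python3 - <<'E'
from meas import *
from workcell import status
s=status.read_state(); print(s["tool_pos"],s["wrist_force"],s["width"],s["tcp_rot"])
p=run(["dish"],("scene","top"),z={"dish":s["tool_pos"][2]-.0045})
E
```

```text
[ 0.59707429 -0.26051514  0.08414587] [ 0.25395992 -0.61645312  0.54880337] 0.6922774146253954 [-2.21627946 -2.21611739  0.00409365]
scene dish 0.61 [ 595.9 -260.3] iou 0.888
top dish 0.76 [ 600.7 -245.8] iou 0.44
```

Request:
drive_tool --pt "0 0 0 -0.0012 0.004 0.01 0.6" --pt "0 0 0 0 0 0.02 0.6" --pt "0 0 0 0 0 0.02 0.6" --pt "0 0 0 0 0 0.01 0.6" --pt "0 0 0 0 0 0 0.6" --pt "0 0 0 0 0 0 0.6"

```text
time: 18.08
tool_pos: [0.6037, -0.2629, 0.0275]
tcp_rot: [-2.221, -2.221, 0.0]
wrist_force: [0.3, -0.1, -1.3]
width: 0.691
grip_force: 27.7
```

```bash
python3 - <<'E'
from meas import *
from workcell import status
s=status.read_state(); print(s["tool_pos"],s["wrist_force"],s["width"],s["tcp_rot"])
p=run(["dish"],("scene",),z={"dish":s["tool_pos"][2]-.0045})
E
```

```text
[ 0.60367058 -0.26290686  0.02750595] [ 0.28887219 -0.07753382 -1.2558034 ] 0.6911310411683014 [-2.22095243e+00 -2.22081559e+00  4.27923408e-04]
scene dish 0.63 [ 602.3 -260.9] iou 0.84
```

Request:
drive_tool --pt "0 0 0 0.0005 -0.002 0.003 0.6" --pt "0 0 0 0 0 0.003 0.6" --pt "0 0 0 0 0 0.003 0.6" --pt "0 0 0 0 0 0.001 0.6" --pt "0 0 0 0 0 0 0.6" --pt "0 0 0 0 0 0 0.6" --pt "0 0 0 0 0 0 0.6"

```text
time: 18.77
tool_pos: [0.6019, -0.2625, 0.0178]
tcp_rot: [2.221, 2.221, 0.0]
wrist_force: [-0.5, -0.6, -0.5]
width: 0.695
grip_force: 27.7
```

Request:
drive_tool --pt "0 0 0 0 0 0.001 0.6" --pt "0 0 0 0 0 0.001 0.6" --pt "0 0 0 0 0 0 0.6" --pt "0 0 0 0 0 0 0.6"

```text
time: 19.1
tool_pos: [0.6017, -0.2625, 0.0157]
tcp_rot: [-2.221, -2.221, 0.0]
wrist_force: [-0.1, -0.5, -0.8]
width: 0.697
grip_force: 27.7
```

Request:
drive_tool --pt "0 0 0 0 0 0.0005 0.6" --pt "0 0 0 0 0 0.0005 0.6" --pt "0 0 0 0 0 0 0.6" --pt "0 0 0 0 0 0 0.6"

```text
time: 19.43
tool_pos: [0.6019, -0.2626, 0.0149]
tcp_rot: [2.221, 2.221, 0.0]
wrist_force: [-0.5, -1.1, 0.1]
width: 0.692
grip_force: 27.7
```

Request:
drive_tool --pt "0 0 0 0 0 0.0005 0.6" --pt "0 0 0 0 0 0 0.6" --pt "0 0 0 0 0 0 0.6"

```text
time: 19.68
tool_pos: [0.6019, -0.2626, 0.0149]
tcp_rot: [2.221, 2.221, 0.0]
wrist_force: [-2.6, 0.5, 5.4]
width: 0.697
grip_force: 28.1
```

Request:
drive_tool --pt "0 0 0 0 0 0 0.75" --pt "0 0 0 0 0 0 0.85" --pt "0 0 0 0 0 0 1" --pt "0 0 0 0 0 0 1" --pt "0 0 0 0 0 -0.01 1" --pt "0 0 0 0 0 -0.03 1" --pt "0 0 0 0 0 -0.04 1" --pt "0 0 0 0 0 -0.03 1"

```text
time: 20.35
tool_pos: [0.6021, -0.2626, 0.1268]
tcp_rot: [2.221, 2.221, 0.0]
wrist_force: [1.2, -0.2, 1.1]
width: 0.998
grip_force: 0.0
```

Request:
drive_tool --pt "0 0 0 0.01 -0.025 -0.01 1" --pt "0 0 0 0.015 -0.032 0 1" --pt "0 0 0 0.02 -0.03 0 1" --pt "0 0 0 0.025 -0.025 0 1" --pt "0 0 0 0.03 -0.02 0 1" --pt "0 0 0 0.035 -0.015 0 1" --pt "0 0 0 0.035 -0.01 0 1" --pt "0 0 0 0.025 -0.009 0 1"

```text
time: 21.02
tool_pos: [0.4345, -0.0656, 0.1349]
tcp_rot: [2.222, 2.221, 0.001]
wrist_force: [1.1, 0.5, -0.2]
width: 1.002
grip_force: 0.0
```

Request:
drive_tool --pt "0 0 0 0 0 0 0.6" --pt "0 0 0 0 0 0 0.5" --pt "0 0 0 0 0 0 0.5" --pt "0 0 0 0 0 0 0.5"

```text
time: 21.35
tool_pos: [0.4367, -0.0684, 0.1349]
tcp_rot: [2.221, 2.22, 0.001]
wrist_force: [-0.2, -0.4, -0.2]
width: 0.503
grip_force: 0.0
```

```bash
python3 - <<'E'
from meas import *
from workcell import status
s=status.read_state(); print(s["tool_pos"],s["wrist_force"],s["width"],s["tcp_rot"])
p=run(["dish","lid","oil_bottle"],("scene","top"),z={"dish":.01,"oil_bottle":.01})
E
```

```text
[ 0.43670907 -0.06837082  0.13487325] [-0.22123597 -0.41952287 -0.19453095] 0.5026290592267182 [2.22129141e+00 2.21976820e+00 6.71089834e-04]
scene dish 0.72 [ 600.1 -262.9] iou 0.943
scene lid 0.55 [434.4 -66.8] iou 0.913
scene oil_bottle 0.64 [588.9 -51.3] iou 0.853
top dish 0.85 [ 602.  -263.4] iou 0.957
top oil_bottle 0.78 [591.3 -51.4] iou 0.882
```

Request:
drive_tool --pt "0 0 0 0.001 0 0.02 0.5" --pt "0 0 0 0 0 0.035 0.5" --pt "0 0 0 0 0 0.03 0.5" --pt "0 0 0 0 0 0.02 0.5" --pt "0 0 0 0 0 0.01 0.5" --pt "0 0 0 0 0 0.006 0.5" --pt "0 0 0 0 0 0 0.5" --pt "0 0 0 0 0 0 0.5"

```text
time: 22.42
tool_pos: [0.4368, -0.0667, 0.0141]
tcp_rot: [2.221, 2.221, 0.001]
wrist_force: [-0.4, 0.4, 0.9]
width: 0.5
grip_force: 0.0
```

Request:
drive_tool --pt "0 0 0 0 0 0.002 0.4" --pt "0 0 0 0 0 0 0.3" --pt "0 0 0 0 0 0 0.2" --pt "0 0 0 0 0 0 0.1" --pt "0 0 0 0 0 0 0.1" --pt "0 0 0 0 0 0 0.1" --force 25

```text
time: 22.92
tool_pos: [0.4371, -0.0668, 0.0125]
tcp_rot: [2.22, 2.22, 0.002]
wrist_force: [-0.2, -0.0, 6.8]
width: 0.236
grip_force: 24.8
```

Request:
drive_tool --pt "0 0 0 0 0 -0.01 0.1" --pt "0 0 0 0 0 -0.02 0.1" --pt "0 0 0 0 0 -0.03 0.1" --pt "0 0 0 0 0 -0.03 0.1" --pt "0 0 0 0 0 -0.02 0.1" --pt "0 0 0 0 0 -0.01 0.1" --pt "0 0 0 0 0 0 0.1" --pt "0 0 0 0 0 0 0.1"

```text
time: 23.58
tool_pos: [0.4357, -0.0665, 0.1313]
tcp_rot: [2.221, 2.221, 0.0]
wrist_force: [0.0, 0.1, -0.8]
width: 0.235
grip_force: 24.8
```

```bash
python3 - <<'E'
from meas import *
from workcell import status
s=status.read_state(); print(s["tool_pos"],s["wrist_force"],s["width"],s["tcp_rot"])
p=run(["lid"],("scene",),z={"lid":s["tool_pos"][2]-.0121})
cv2.imwrite("pics/s4.png",cv2.resize(p["color"][80:260,200:420],None,fx=3,fy=3)[:,:,::-1])
E
```

```text
[ 0.43570698 -0.06647589  0.13128273] [ 0.00082976  0.06818208 -0.81022326] 0.2347602576238958 [2.22117744e+00 2.22100136e+00 4.92792899e-04]
scene lid 0.92 [435.1 -66. ] iou 0.721
```

View pics/s4.png

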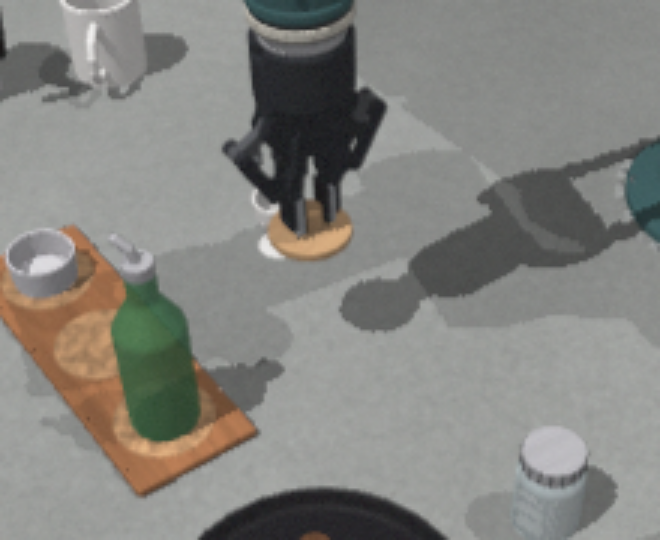

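The lid is held level, at about (310,230) in the crop. Next I'll carry it over the dish.

Request:
drive_tool --pt "0 0 0 -0.02 0.005 -0.01 0.1" --pt "0 0 0 -0.03 0.01 0 0.1" --pt "0 0 0 -0.035 0.012 0 0.1" --pt "0 0 0 -0.03 0.02 0 0.1" --pt "0 0 0 -0.03 0.025 0 0.1" --pt "0 0 0 -0.025 0.03 0 0.1" --pt "0 0 0 -0.016 0.03 0 0.1" --pt "0 0 0 -0.0105 0.0335 0 0.1"

```text
time: 24.35
tool_pos: [0.6005, -0.2649, 0.138]
tcp_rot: [-2.221, -2.216, 0.003]
wrist_force: [-0.7, 0.3, -0.1]
width: 0.24
grip_force: 24.8
```

Request:
drive_tool --pt "0 0 0 0 0 0 0.1" --pt "0 0 0 0 0 0.02 0.1" --pt "0 0 0 0 0 0.025 0.1" --pt "0 0 0 0 0 0.015 0.1" --pt "0 0 0 0 0 0 0.1" --pt "0 0 0 0 0 0 0.1" --pt "0 0 0 0 0 0 0.1"

```text
time: 24.93
tool_pos: [0.6011, -0.2628, 0.0811]
tcp_rot: [-2.221, -2.221, 0.0]
wrist_force: [-0.1, -0.2, -0.1]
width: 0.235
grip_force: 24.8
```

```bash
python3 - <<'E'
from meas import *
from workcell import status
s=status.read_state(); print(s["tool_pos"],s["wrist_force"],s["width"],s["tcp_rot"])
p=run(["lid"],("scene",),z={"lid":s["tool_pos"][2]-.0125})
E
```

```text
[ 0.60109892 -0.26282473  0.08105749] [-0.0574026  -0.18076008 -0.09234714] 0.23484912158867527 [-2.22089573e+00 -2.22099501e+00  3.55178018e-04]
scene lid 0.52 [ 599.9 -260.9] iou 0.684
```

Request:
drive_tool --pt "0 0 0 -0.001 0 0.01 0.1" --pt "0 0 0 0 0 0.01 0.1" --pt "0 0 0 0 0 0.005 0.1" --pt "0 0 0 0 0 0.002 0.1" --pt "0 0 0 0 0 0 0.1" --pt "0 0 0 0 0 0 0.1"

```text
time: 25.53
tool_pos: [0.6012, -0.264, 0.0539]
tcp_rot: [-2.221, -2.221, 0.0]
wrist_force: [-0.1, -0.0, -0.5]
width: 0.237
grip_force: 24.8
```

Request:
drive_tool --pt "0 0 0 0 0 0.0005 0.1" --pt "0 0 0 0 0 0.0005 0.1" --pt "0 0 0 0 0 0.0005 0.1" --pt "0 0 0 0 0 0 0.1" --pt "0 0 0 0 0 0 0.1"

```text
time: 25.95
tool_pos: [0.6013, -0.264, 0.0528]
tcp_rot: [2.221, 2.221, -0.0]
wrist_force: [-0.6, 0.3, 0.1]
width: 0.235
grip_force: 24.8
```

Request:
drive_tool --pt "0 0 0 0 0 0.0005 0.1" --pt "0 0 0 0 0 0.0005 0.1" --pt "0 0 0 0 0 0 0.1" --pt "0 0 0 0 0 0 0.1"

```text
time: 26.28
tool_pos: [0.6014, -0.2641, 0.0527]
tcp_rot: [2.221, 2.221, 0.0]
wrist_force: [-2.3, 1.1, 5.8]
width: 0.238
grip_force: 25.3
```

Request:
drive_tool --pt "0 0 0 0 0 0 0.35" --pt "0 0 0 0 0 0 0.5" --pt "0 0 0 0 0 0 0.5" --pt "0 0 0 0 0 -0.01 0.5" --pt "0 0 0 0 0 -0.03 0.5" --pt "0 0 0 0 0 -0.04 0.5" --pt "0 0 0 0 0 -0.04 0.8" --pt "0 0 0 0 -0.02 -0.01 1"

```text
time: 26.95
tool_pos: [0.5877, -0.266, 0.1909]
tcp_rot: [2.211, 2.212, 0.009]
wrist_force: [2.2, -0.7, 1.2]
width: 0.767
grip_force: 0.0
```

Request:
drive_tool --pt "0 0 0 0.015 -0.035 0 1" --pt "0 0 0 0.02 -0.035 0 1" --pt "0 0 0 0.025 -0.03 0 1" --pt "0 0 0 0.03 -0.025 0 1" --pt "0 0 0 0.035 -0.015 0 1" --pt "0 0 0 0.04 -0.01 0 1" --pt "0 0 0 0.04 -0.01 0 1" --pt "0 0 0 0.04 -0.01 0 1"

```text
time: 27.62
tool_pos: [0.4105, -0.0178, 0.1826]
tcp_rot: [2.222, 2.219, 0.002]
wrist_force: [0.6, 0.8, -0.1]
width: 1.001
grip_force: 0.0
```

Request:
drive_tool --pt "0 0 0 0.04 -0.01 0 1" --pt "0 0 0 0.04 -0.007 0 1" --pt "0 0 0 0.04 0 0 1" --pt "0 0 0 0.04 0 0 1" --pt "0 0 0 0.03 0 0 1" --pt "0 0 0 0.0225 0 0 1" --pt "0 0 0 0 0 0 1" --pt "0 0 0 0 0 0 1"

```text
time: 28.28
tool_pos: [0.3942, 0.1944, 0.1823]
tcp_rot: [2.218, 2.225, 0.0]
wrist_force: [-0.2, -0.7, -1.2]
width: 0.999
grip_force: 0.0
```

```bash
python3 - <<'E'
from meas import *
from workcell import status
s=status.read_state(); print(s["tool_pos"],s["wrist_force"],s["width"],s["tcp_rot"])
for c in ("top","scene"):
    p=run(["dish","lid","salt_jar"],(c,),z={"dish":.01,"lid":.04})
    q=p["color"][90:180,310:470] if c=="top" else p["color"][120:240,180:340]
    cv2.imwrite(f"pics/5{c}.png",cv2.resize(q,None,fx=4.5,fy=4.5)[:,:,::-1])
E
```

```text
[0.39421876 0.19440036 0.18227866] [-0.22876154 -0.69080714 -1.16315086] 0.9985713138627114 [2.21771788e+00 2.22453775e+00 2.59200949e-04]
top dish 0.57 [316.3 296.8] iou 0.586
top lid 0.59 [ 602.1 -264.2] iou 0.933
top salt_jar 0.97 [395.9 190. ] iou 0.8
top salt_jar 0.6 [ 397.3 -186.5] iou 0.677
scene dish 0.75 [ 606.3 -247.4] iou 0.42
scene lid 0.66 [ 601.  -265.1] iou 0.932
scene lid 0.51 [ 397.7 -186.4] iou 0.565
```

View pics/5scene.png

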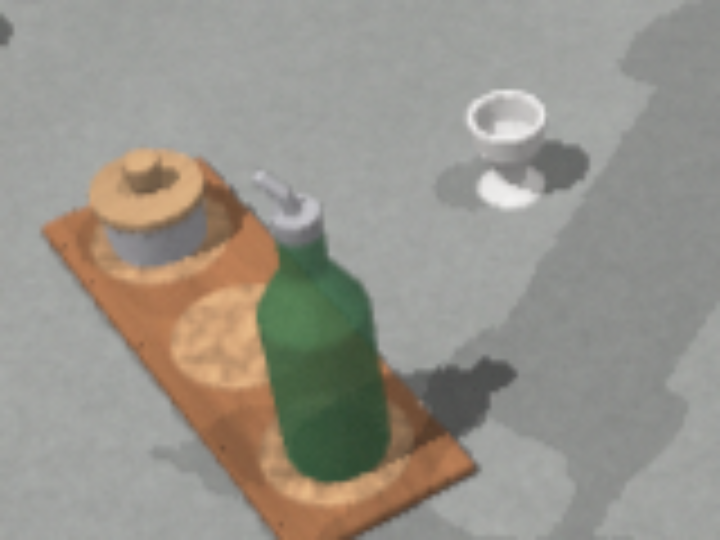

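The lid sits squarely on the dish, at about (148,190) in the crop. On to the salt jar.

Request:
drive_tool --pt "0 0 0 -0.001 0 0.02 1" --pt "0 0 0 0 0 0.035 1" --pt "0 0 0 0 0 0.035 1" --pt "0 0 0 0 0 0.03 1" --pt "0 0 0 0 0 0.025 1" --pt "0 0 0 0 0 0.015 1" --pt "0 0 0 0 0 0 1" --pt "0 0 0 0 0 0 1" --force 30

```text
time: 29.35
tool_pos: [0.3936, 0.1918, 0.0212]
tcp_rot: [-2.222, -2.22, 0.004]
wrist_force: [-0.5, -0.0, -0.4]
width: 0.997
grip_force: 0.0
```

Request:
drive_tool --pt "0 0 0 0 0 0 0.8" --pt "0 0 0 0 0 0 0.7" --pt "0 0 0 0 0 0 0.65" --pt "0 0 0 0 0 0 0.6" --pt "0 0 0 0 0 0 0.5" --pt "0 0 0 0 0 0 0.5" --pt "0 0 0 0 0 0 0.5" --pt "0 0 0 0 0 0 0.5"

```text
time: 30.02
tool_pos: [0.3956, 0.193, 0.0234]
tcp_rot: [2.22, 2.221, 0.004]
wrist_force: [-2.2, -0.8, 6.3]
width: 0.599
grip_force: 30.2
```

Request:
drive_tool --pt "0 0 0 0 0 -0.01 0.5" --pt "0 0 0 0 0 -0.02 0.5" --pt "0 0 0 0 0 -0.03 0.5" --pt "0 0 0 0 0 -0.025 0.5" --pt "0 0 0 0 0 -0.015 0.5" --pt "0 0 0 0 0 0 0.5" --pt "0 0 0 0 0 0 0.5"

```text
time: 30.6
tool_pos: [0.3951, 0.1928, 0.123]
tcp_rot: [2.221, 2.221, 0.004]
wrist_force: [-0.6, 0.2, -2.4]
width: 0.602
grip_force: 32.0
```

```bash
python3 - <<'E'
from meas import *
from workcell import status
s=status.read_state(); print(s["tool_pos"],s["wrist_force"],s["width"],s["tcp_rot"])
p=run(["salt_jar"],("scene",),z={"salt_jar":.1})
cv2.imwrite("pics/s6.png",cv2.resize(p["color"][80:280,280:500],None,fx=2.8,fy=2.8)[:,:,::-1])
E
```

```text
[0.3950988  0.19283371 0.12302831] [-0.62127822  0.19249531 -2.35878246] 0.6020203041869955 [2.22060953 2.22061241 0.00447255]
scene salt_jar 0.69 [394.1 194.3] iou 0.599
```

View pics/s6.png

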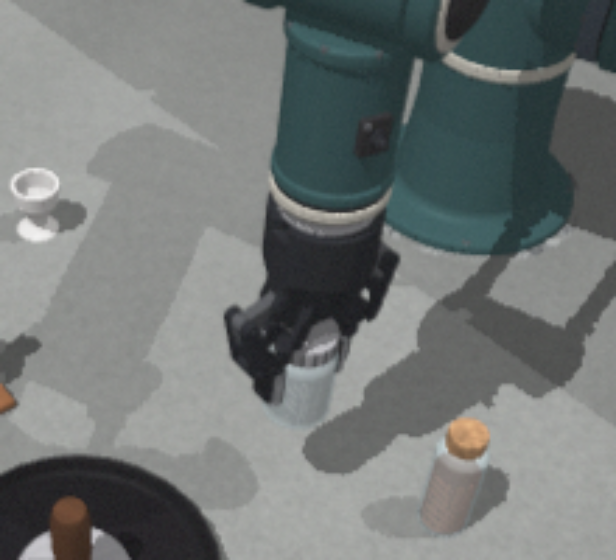

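The jar is held upright, clear of its neighbours. I'll bring it to the middle inset from the robot's side.

Request:
drive_tool --pt "0 0 0 -0.02 0 0 0.5" --pt "0 0 0 -0.03 0 0 0.5" --pt "0 0 0 -0.035 0.005 0 0.5" --pt "0 0 0 -0.035 0.005 0 0.5" --pt "0 0 0 -0.035 0.005 0 0.5" --pt "0 0 0 -0.035 0.005 0 0.5" --pt "0 0 0 -0.035 0.005 0 0.5" --pt "0 0 0 -0.035 0.005 0 0.5"

```text
time: 31.37
tool_pos: [0.4226, -0.0688, 0.1198]
tcp_rot: [-2.219, -2.219, 0.003]
wrist_force: [1.0, 0.9, -0.4]
width: 0.599
grip_force: 32.0
```

Request:
drive_tool --pt "0 0 0 -0.03 0.01 0 0.5" --pt "0 0 0 -0.03 0.02 0 0.5" --pt "0 0 0 -0.02 0.03 0 0.5" --pt "0 0 0 -0.01 0.03 0 0.5" --pt "0 0 0 0 0.03 0 0.5" --pt "0 0 0 0 0.025 0 0.5" --pt "0 0 0 0 0.016 0 0.5" --pt "0 0 0 0 0.01 0 0.5"

```text
time: 32.03
tool_pos: [0.5958, -0.1573, 0.1191]
tcp_rot: [-2.219, -2.219, 0.002]
wrist_force: [-0.9, 0.2, -1.6]
width: 0.6
grip_force: 32.0
```

Request:
drive_tool --pt "0 0 0 0 0 0 0.5" --pt "0 0 0 0 0 0.015 0.5" --pt "0 0 0 0 0 0.02 0.5" --pt "0 0 0 0 0 0.015 0.5" --pt "0 0 0 0 0 0 0.5" --pt "0 0 0 0 0 0 0.5" --pt "0 0 0 0 0 0 0.5"

```text
time: 32.62
tool_pos: [0.5948, -0.1575, 0.0721]
tcp_rot: [-2.221, -2.221, 0.0]
wrist_force: [0.5, 0.7, -2.1]
width: 0.603
grip_force: 32.0
```

```bash
python3 - <<'E'
from meas import *
from workcell import status
s=status.read_state(); print(s["tool_pos"],s["wrist_force"],s["width"],s["tcp_rot"])
p=run(["salt_jar"],("scene","top"),z={"salt_jar":s["tool_pos"][2]-.0234})
E
```

```text
[ 0.59483381 -0.15749734  0.07212907] [ 0.52923396  0.69346514 -2.08856897] 0.6031447314843378 [-2.22144483e+00 -2.22113134e+00  2.89845362e-04]
scene salt_jar 0.79 [ 593.5 -154.2] iou 0.818
```

Request:
drive_tool --pt "0 0 0 -0.0005 0.0012 0.008 0.5" --pt "0 0 0 0 0 0.01 0.5" --pt "0 0 0 0 0 0.008 0.5" --pt "0 0 0 0 0 0.005 0.5" --pt "0 0 0 0 0 0.003 0.5" --pt "0 0 0 0 0 0.001 0.5" --pt "0 0 0 0 0 0 0.5" --pt "0 0 0 0 0 0 0.5"

```text
time: 33.48
tool_pos: [0.5967, -0.1581, 0.0368]
tcp_rot: [2.221, 2.221, 0.0]
wrist_force: [0.5, -0.1, -1.6]
width: 0.596
grip_force: 32.0
```

Request:
drive_tool --pt "0 0 0 0 0 0.0005 0.5" --pt "0 0 0 0 0 0.0005 0.5" --pt "0 0 0 0 0 0.0005 0.5" --pt "0 0 0 0 0 0.0005 0.5" --pt "0 0 0 0 0 0 0.5" --pt "0 0 0 0 0 0 0.5"

```text
time: 33.98
tool_pos: [0.5965, -0.158, 0.0348]
tcp_rot: [2.222, 2.221, 0.0]
wrist_force: [-0.9, 0.0, -1.2]
width: 0.6
grip_force: 32.0
```

Request:
drive_tool --pt "0 0 0 0 0 0.0004 0.5" --pt "0 0 0 0 0 0.0004 0.5" --pt "0 0 0 0 0 0.0004 0.5" --pt "0 0 0 0 0 0 0.5" --pt "0 0 0 0 0 0 0.5"

```text
time: 34.4
tool_pos: [0.5966, -0.158, 0.0336]
tcp_rot: [2.222, 2.221, 0.0]
wrist_force: [-0.1, -0.9, -1.6]
width: 0.601
grip_force: 32.0
```

Request:
drive_tool --pt "0 0 0 0 0 0.0003 0.5" --pt "0 0 0 0 0 0 0.5" --pt "0 0 0 0 0 0 0.5"

```text
time: 34.65
tool_pos: [0.5966, -0.1581, 0.0336]
tcp_rot: [2.221, 2.221, -0.0]
wrist_force: [-1.1, -0.4, 1.5]
width: 0.602
grip_force: 32.2
```

Request:
drive_tool --pt "0 0 0 0 0 0 0.63" --pt "0 0 0 0 0 0 0.68" --pt "0 0 0 0 0 0 0.8" --pt "0 0 0 0 0 0 1" --pt "0 0 0 0 0 0 1" --pt "0 0 0 0 0 -0.01 1" --pt "0 0 0 0 0 -0.03 1" --pt "0 0 0 0 0 -0.04 1"

```text
time: 35.32
tool_pos: [0.5932, -0.157, 0.1105]
tcp_rot: [-2.216, -2.216, 0.006]
wrist_force: [0.8, -0.9, 0.3]
width: 0.998
grip_force: 0.0
```

Request:
drive_tool --pt "0 0 0 0 0 -0.04 1" --pt "0 0 0 0 0 -0.03 1" --pt "0 0 0 0 -0.03 0 1" --pt "0 0 0 0 -0.04 0 1" --pt "0 0 0 0 -0.04 0 1" --pt "0 0 0 0 -0.04 0 1" --pt "0 0 0 0 -0.03 0 1" --pt "0 0 0 0 0 0 1"

```text
time: 35.98
tool_pos: [0.4109, -0.1571, 0.1827]
tcp_rot: [-2.221, -2.218, 0.003]
wrist_force: [-0.6, 0.2, -0.7]
width: 1.002
grip_force: 0.0
```

```bash
python3 - <<'E'
from meas import *
from workcell import status
s=status.read_state(); print(s["tool_pos"],s["wrist_force"],s["width"])
z={"dish":.01,"lid":.04,"salt_jar":.01,"press":.006,"oil_bottle":.01}
for c in ("top","scene"):
    p=run(["lid","salt_jar","press","oil_bottle","egg_cup","spice_jar"],(c,),z=z)
    cv2.imwrite(f"pics/7{c}.png",p["color"][:,:,::-1])
E
```

```text
[ 0.41089802 -0.15706368  0.18274803] [-0.64812319  0.2129035  -0.74535906] 1.0015659128723828
top lid 0.87 [ 603.3 -264. ] iou 0.908
top salt_jar 0.92 [ 597.4 -157.5] iou 0.942
top press 0.68 [588.8 179.5] iou 0.964
top spice_jar 0.85 [313.1 289.8] iou 0.932
top spice_jar 0.55 [ 601.7 -262.8] iou 0.663
scene lid 0.87 [ 601.2 -265. ] iou 0.925
scene salt_jar 0.92 [ 595.5 -157.3] iou 0.824
scene press 0.65 [586.2 179.2] iou 0.93
scene oil_bottle 0.57 [589.8 -50.1] iou 0.883
scene egg_cup 0.74 [ 396.6 -190.8] iou 0.919
scene spice_jar 0.6 [308.2 288.3] iou 0.876
```

View pics/7scene.png

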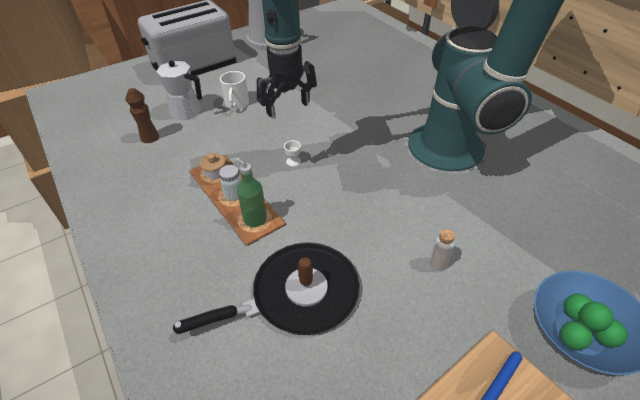

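View pics/7top.png

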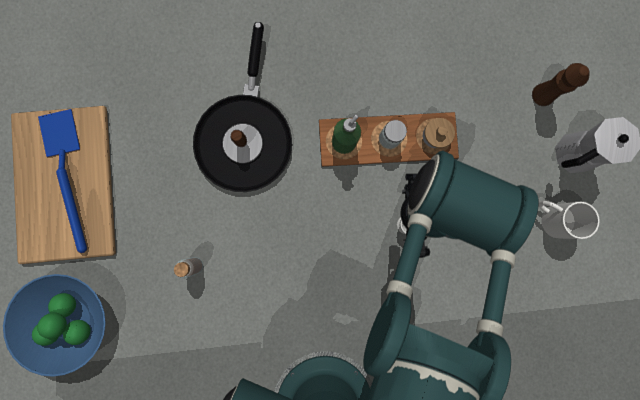

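Both views show everything in place. The press is centred on the griddle at about (242,143) in the top view, with the jar on the middle inset and the lidded dish on the end inset. The bottle, egg cup and spice jar haven't moved. I'm handing it in.

```bash
python3 -c "
from workcell import workorder
print(workorder.finish_job())"
```

```text
the job is handed in; nothing more can be done
None
```

The job is done and handed in at about 37 s: by the last pictures the press, dish, lid and salt jar stand within about 3 mm of centre, and the oil bottle, egg cup and spice jar were left where they stood.

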